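# Unlatch the sample-tin pen and hold its gate wide

### The arm

A 6-joint arm with a two-finger parallel gripper is mounted at the origin on the work surface. World frame = base frame: x ahead of the robot, y to its left, z up, the work surface at z = 0. Lengths are in m, angles in rad, forces in N, time in s.
With the tool pointing down it reaches from about 0.375 to 0.75 m from the base axis. Payload 9 kg.
Tool frame: the origin (TCP) lies at the very end of the fingers, on their centre line; the grasp point (between the pads) lies 19 mm behind it (r.hold_point_z is the distance from the TCP to the grasp point, in m); x points along the fingers, z is the direction in which the jaws open and shut, and the axes are right-handed (so a half turn about x gives the same grasp; the last joint's range is limited). The gripper opens to 85 mm and grips with 20 to 120 N. Pads are 22 mm wide; open, the fingers measure 114 mm over their backs; the gripper's body (76 mm by 85 mm) begins 54 mm behind the grasp point. The pads swing forward as they close: fully open they stand 13 mm farther back than shut.
Start: joints at [-1.446, 0.104, 0.097, 1.564, 0, 1.353], TCP at [0.202, -0.565, 0.231] pointing down, gripper open.
Joint ranges: [-2.99, 2.99], [-0.84, 1.86], [-1.1, 1.16], [-1.84, 2.11], [-1.51, 1.56], [-3.14, 3.14]. Speed limits (rad/s): [2.22, 2.22, 2.57, 3.14, 3.14, 3.14].

### API

Orientations are given as a 3x3 rotation matrix whose columns are the frame's x, y, z axes.
In Python, from rig import status, vision, workorder, r gives the robot as it stands. The module is installed in compiled form; this text tells all that it offers.
- The arm moves only by the tool servo_tool, never from a script. Its argument "motion" is a list of rows, each a list of 7 numbers: the finger opening in mm, from 0 to 85.4, then the shift along the world's x, y, z in mm, then the turn, a rotation vector about the world's x, y, z in degrees. A call has 1 to 5 rows; each row is the pose to reach, as a shift and turn from the pose commanded when the call began; what a row does not reach only later rows make up. A row lasts 1/8 s, in which the tool goes at most 62.5 mm and 10.7 degrees, less where a joint would pass 70% of its speed; a pose out of reach is approached as far as the arm can. A call with a gripper value outside its range is refused whole. The fingers move at their own pace and stop on an object; "force" is the grip in N (left out, the last holds). Time passes only in rows, so rows that repeat a pose let the fingers close. It gives the time, the measured TCP pose, the force and the opening at its end, in the units of the state.
- status.get_state(): the state, without advancing time (a new reading comes with each control period).
- vision.read_camera(name): name is "side" or "top"; returns the picture (400x640x3 uint8, blue, green, red); there is no depth.
- vision.camera_model(name): a dict with "fov_y" (degrees; the focal length in pixels is half the picture's height over the tangent of half this angle, whatever the lens; pixels are square), "cx", "cy" (the principal point, pixels), "rvec" (rotation vector, rad) and "tvec" (3), from world to camera coordinates, as OpenCV has them. Camera axes: x right, y down, z forward; pixel columns grow to the right and rows downward; lengths in m; the calibration is good to about 2 mm. A picture is of the moment at which its call begins. camera_model takes no time and is no camera call.
- workorder.finish_job(): hands the job in, once; it reports no verdict.
The state is a dict: "t": time; "q": joint angles; "dq": joint speeds; "tau": joint torques, N m; "tool_pos": TCP position; "tool_rot": TCP orientation; "ft_force": force on the tool from outside, world axes, zero at the start; "wrist_torque": the same for the moment, N m; "finger_gap": finger opening in m.
Only numpy, scipy, OpenCV 4.12 (cv2) and the standard library are available. Lean on these libraries where they do the work, as an engineer would, in place of code of your own. Each camera call takes 0.05 s, during which the arm holds its last target.

### The job

Open the sample-tin pen for me: squeeze the red catch fully together first, then the yellow one, each between the two fingers, and leave both in. Then take the gate by its black upright post, swing it past its detent to at least 70 degrees open, and keep hold of the post there: finish while still holding the gate open against its spring, so that I can take the tins out. Leave the jar, the dish and all the tins where they are.

Things in the scene. Friction and masses are not known exactly. Their poses are not given: they have to be found in the camera images.
- red_post: Fixed upright plate of the red catch: 24 (x) by 8 (y) by 28 mm high, centred at y = -14 mm of this frame, z = 6 to 34 mm. Origin on the pen's blue top rail (80 mm above the table), midway between this plate and the unsqueezed tab. y runs along the closed gate to its hinge end, z up. Which catch sits nearer the hinge varies.
- red_catch (a joint): Travel (m) of the red catch's tab, an upright red plate like the fixed one and facing it, top 34 mm above the rail: 0 to 0.003 at the start (gate hooked), 0.012 fully squeezed, gate free from 0.009. Squeezing moves it along -y to the fixed plate; over both plates it measures 36 mm at 0, 24 mm at 0.012. About 6 N of friction, no spring: stays where left.
- red_squeeze (a point): Where to squeeze the red catch: midway between its two plates once fully squeezed (6 mm nearer the fixed plate than the unsqueezed middle), 104 mm above the table, 10 mm below the plates' tops. Axes as red_post: squeeze along y, fingers straddling both plates from outside. At least 30 mm free beside either plate at this height.
- yellow_post: Fixed upright plate of the yellow catch: 24 (x) by 8 (y) by 28 mm high, centred at y = -14 mm of this frame, z = 6 to 34 mm. Origin on the pen's blue top rail (80 mm above the table), midway between this plate and the unsqueezed tab. y runs along the closed gate to its hinge end, z up. Which catch sits nearer the hinge varies.
- yellow_catch (a joint): Travel (m) of the yellow catch's tab, an upright yellow plate like the fixed one and facing it, top 34 mm above the rail: 0 to 0.003 at the start (gate hooked), 0.012 fully squeezed, gate free from 0.009. Squeezing moves it along -y to the fixed plate; over both plates it measures 36 mm at 0, 24 mm at 0.012. About 6 N of friction, no spring: stays where left.
- yellow_squeeze (a point): Where to squeeze the yellow catch: midway between its two plates once fully squeezed (6 mm nearer the fixed plate than the unsqueezed middle), 104 mm above the table, 10 mm below the plates' tops. Axes as yellow_post: squeeze along y, fingers straddling both plates from outside. At least 30 mm free beside either plate at this height.
- gate (a joint): Opening angle (rad) of the aluminium gate: 0 closed, 1.57 at its stop. Vertical hinge; the free end swings out towards the robot, clockwise seen from above. A spring pulls it shut (0.4 N m per rad); a detent resists from about 0.4 and is passed at about 0.75 (roughly 6 N in all at the post). Let go, it swings back to the detent or shut. Cannot open while a catch is hooked.
- gate_hinge (a point): Point on the gate's vertical hinge axis, at the height of post_grip (142 mm above the table). Turns with the gate: its y axis points from the post to the hinge.
- post_grip (a point): Grip point on the gate's round black upright pull post with green top (16 mm diameter, top 154 mm above the table): on its axis, 12 mm below its top, 142 mm above the table, 168 mm from the hinge axis. Turns with the gate, y towards the hinge. Nothing nearby is taller than 115 mm, so it can be pinched from above along any direction.
- pull_post: The same pull post, fixed to the gate; origin on its axis at its foot, 78 mm above the table.
- pen: Tin pen screwed to the bench: open-topped steel tray, 250 deep, 270 wide, 80 mm high, blue rail across the front top, gate closing the front. Origin on the table under the closed gate's middle, x into the pen away from the robot, y along the closed gate to the hinge. Hinge axis at y = 100, post of the closed gate at y = -68, catches at x = 45, y = -45 and 45 mm.
- jar: Closed jar of maize, 68 mm diameter, 85 mm high, white cap; origin under its centre. Bystander.
- dish: White porcelain dish, 100 mm diameter, 32 mm high; origin under its centre. Bystander.
- bench_tin: Lidded aluminium sample tin, 60 mm diameter, 42 mm high, standing on the bench; origin under its centre. Bystander.
- pen_tin0: Lidded aluminium sample tin, 60 mm diameter, 42 mm high, standing in the pen; origin under its centre. Bystander.
- pen_tin1: Lidded aluminium sample tin, 60 mm diameter, 42 mm high, standing in the pen; origin under its centre. Bystander.
- pen_tin2: Lidded aluminium sample tin, 60 mm diameter, 42 mm high, standing in the pen; origin under its centre. Bystander.

How it is judged:
On the way, in this order (a step that is already met when the one before it is completed fails the run):
1. The red catch is squeezed in between the fingers, the yellow one not yet (value of joint red_catch above 0.009 m and contact force between the fingers and red_post above 1 N and value of joint yellow_catch below 0.006 m), for 0.1 s.
2. The yellow catch is squeezed in between the fingers, the red one still in, the gate still shut (value of joint each of yellow_catch, red_catch above 0.009 m and contact force between the fingers and yellow_post above 1 N and value of joint gate below 0.15 rad), for 0.1 s.
3. The gate is drawn by its post past the detent (value of joint gate above 0.85 rad and contact force between the fingers and pull_post above 0.5 N), for 0.05 s.
At the end, for the whole second after the job is handed in: The fingers hold the gate by its post (contact force over 0.5 N) at 1.2 rad or more (about 69 degrees) and at rest (under 0.1 rad/s), with both catches still in (over 9 mm of travel), through the last second (value of joint gate above 1.2 rad and contact force between the fingers and pull_post above 0.5 N and velocity of joint gate between -0.1 and 0.1 rad/s and value of joint each of red_catch, yellow_catch above 0.009 m); the arm keeps its last pose, push and grip.
It fails at once if The yellow catch is squeezed before the red one (value of joint yellow_catch above 0.006 m and value of joint red_catch below 0.006 m).
It fails at once if The jar, the dish or a tin is moved more than 20 mm or tipped (distance of any of jar, dish, bench_tin, pen_tin0, pen_tin1, pen_tin2 from where it was at the start of the episode above 0.02 m or angle between any of jar, dish, bench_tin, pen_tin0, pen_tin1, pen_tin2's own z axis and vertical above 0.3 rad).
It also fails if it takes over 59 s, if anything falls off the work surface, if the arm or the gripper's body presses on something with over 40 N, if the wrist force passes 120 N, or if a joint passes its speed limit or range.

## Working session

There is one attempt and no reset: what is moved stays moved. The work goes in short steps, Python scripts to look and compute and a tool call to move; the robot and the scene stay as the last step left them, time stands still between calls to the robot, and variables do not carry over. Pictures are saved under pics/ and viewed, and the job is handed in when it is done.

Besides the shell and the picture viewer there is one more tool, called after "Emit:" by a JSON object that holds its "fn" and its "kwargs", one argument or row to a line. servo_tool: Moves the arm, as the interface text tells. Its arguments: {"type":"object","properties":{"motion":{"type":"array"},"force":{"type":"number"}},"required":["motion"]}

```bash
mkdir -p pics
python3 - <<'E'
from rig import status, vision, r
import cv2
s=status.get_state()
for k in s: print(k,s[k])
print(r.hold_point_z)
for n in("side","top"):
    cv2.imwrite(f"pics/{n}0.png",vision.read_camera(n)); print(n,vision.camera_model(n))
E
```

```text
t 0.0
q [-1.44571561e+00  1.04719259e-01  9.64732358e-02  1.56390284e+00
  2.54181575e-06  1.35307451e+00]
dq [ 0.00068983  0.00090591 -0.00052888  0.00012391 -0.00026121  0.00101917]
tau [-1.37885650e-04 -5.56936240e+01  5.03643465e+01  1.71972677e-02
 -2.79787846e-04 -3.55027495e-06]
tool_pos [ 0.20163152 -0.5647519   0.23051282]
tool_rot [[-1.66213632e-04  9.41816380e-01  3.36127771e-01]
 [ 1.34228815e-03  3.36127683e-01 -9.41815470e-01]
 [-9.99999085e-01  2.94637753e-04 -1.32005797e-03]]
ft_force [ 0.28550654 -0.38689919  1.09819357]
wrist_torque [ 0.00162907 -0.05410229  0.01281821]
finger_gap 0.08546626188215758
0.0187
side {'fov_y': 47.66323199413495, 'cx': 318.37539826834774, 'cy': 192.2912305897279, 'rvec': array([ 0.4761565 , -2.66805328,  1.2378978 ]), 'tvec': array([0.56103284, 0.21220548, 0.84895986])}
top {'fov_y': 50.81394400216071, 'cx': 320.1107697094271, 'cy': 205.7474839425876, 'rvec': array([ 2.13949471, -2.13775709,  0.17928252]), 'tvec': array([0.00997407, 0.62058762, 0.93428372])}
```

View pics/side0.png

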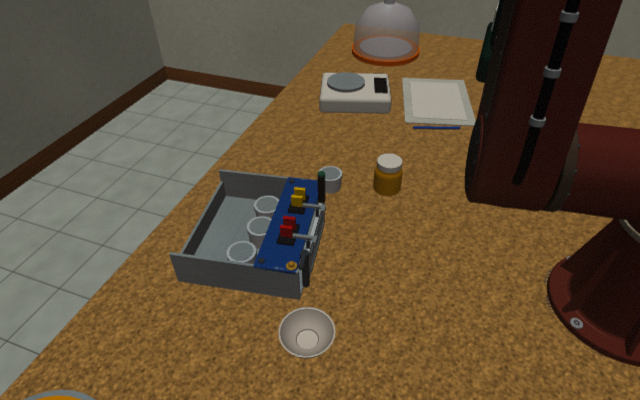

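View pics/top0.png

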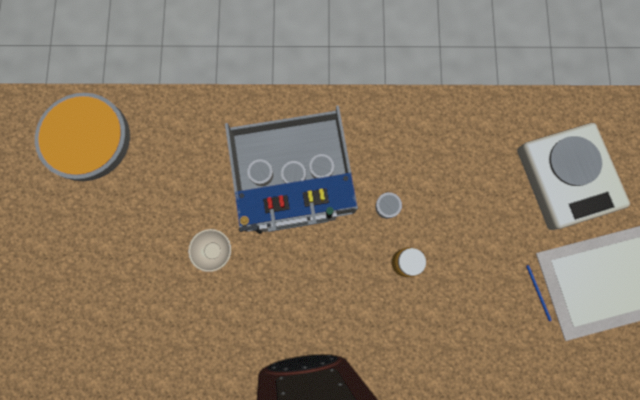

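The top view shows red at about (276,203), yellow at (316,196) and the green post top at (331,212). The hinge is on the left (world +y), so red is nearer to it. The side view agrees: green at (322,174), yellow (298,200), red (288,230). Next I measure.

```bash
cat > h.py <<'E'
import numpy as np, cv2
from rig import status, vision
def cam(n):
    m=vision.camera_model(n); f=200/np.tan(np.radians(m['fov_y']/2))
    K=np.array([[f,0,m['cx']],[0,f,m['cy']],[0,0,1]]); R=cv2.Rodrigues(m['rvec'])[0]
    return K,R,m['tvec'].reshape(3)
def ray(n,uv):
    K,R,t=cam(n); d=R.T@np.linalg.inv(K)@np.array([uv[0],uv[1],1.]); return -R.T@t,d
def plane(n,uv,z):
    c,d=ray(n,uv); return c+d*(z-c[2])/d[2]
def tri(uv1,uv2):
    K,R,t=cam('side');P1=K@np.c_[R,t];K,R,t=cam('top');P2=K@np.c_[R,t]
    X=cv2.triangulatePoints(P1,P2,np.array(uv1,float).reshape(2,1),np.array(uv2,float).reshape(2,1));return (X[:3]/X[3]).ravel()
RNG={'red':[((0,120,110),(8,255,255)),((172,120,110),(180,255,255))],'yellow':[((22,130,130),(35,255,255))],'green':[((60,60,30),(95,255,255))],'blue':[((105,120,50),(125,255,255))]}
def blobs(img,c,amin=8):
    h=cv2.cvtColor(img,cv2.COLOR_BGR2HSV); m=0
    for a,b in RNG[c]: m=m|cv2.inRange(h,a,b)
    n,l,s,ce=cv2.connectedComponentsWithStats(m)
    return [(s[i][4],s[i][:4].tolist(),ce[i].round(1).tolist()) for i in range(1,n) if s[i][4]>=amin],l
E
python3 - <<'E'
from h import *
for n in('side','top'):
    im=cv2.imread(f'pics/{n}0.png')
    for c in RNG: print(n,c,blobs(im,c)[0])
a=cv2.imread('pics/top0.png')[165:245,225:365]; b=cv2.imread('pics/side0.png')[160:290,250:340]
cv2.imwrite('pics/ctop.png',cv2.resize(a,None,fx=5.5,fy=5.5,interpolation=0)); cv2.imwrite('pics/cside.png',cv2.resize(b,None,fx=4.5,fy=4.5,interpolation=0))
E
```

```text
side red [(np.int32(28), [283, 216, 12, 4], [288.6, 217.5]), (np.int32(32), [280, 225, 12, 4], [285.6, 226.5])]
side yellow [(np.int32(23), [294, 187, 11, 4], [298.9, 188.4]), (np.int32(26), [291, 195, 12, 3], [296.2, 196.2])]
side green [(np.int32(31), [318, 171, 7, 6], [321.1, 173.3])]
side blue [(np.int32(73), [413, 127, 47, 2], [439.3, 127.4]), (np.int32(2443), [254, 178, 64, 95], [286.4, 228.5])]
top red [(np.int32(44), [279, 196, 5, 11], [280.9, 200.8]), (np.int32(44), [267, 198, 6, 11], [269.3, 202.6])]
top yellow [(np.int32(43), [319, 189, 6, 11], [321.5, 193.9]), (np.int32(43), [308, 191, 5, 11], [310.0, 195.8])]
top green [(np.int32(41), [326, 207, 8, 8], [329.3, 210.6])]
top blue [(np.int32(2891), [237, 173, 119, 51], [296.4, 197.7]), (np.int32(109), [527, 266, 24, 54], [538.3, 292.4])]
```

View pics/ctop.png

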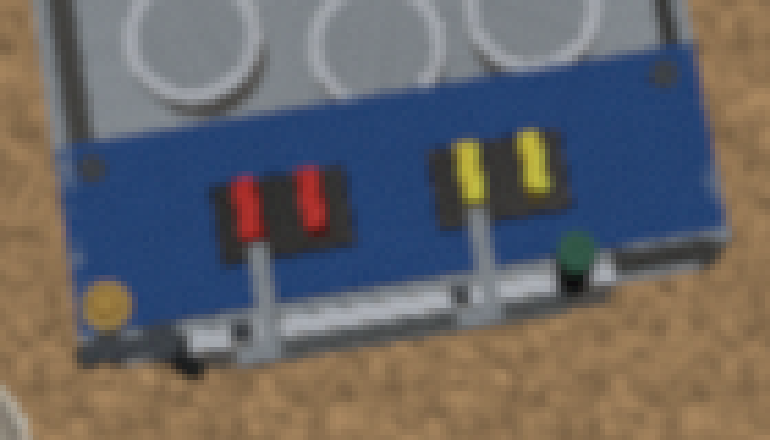

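View pics/cside.png

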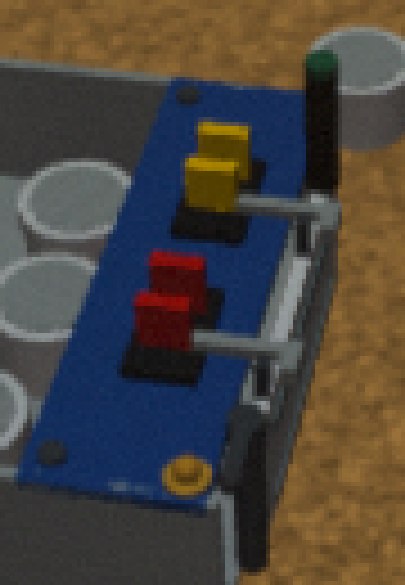

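Both crops show each catch as two plates. The tab, with its arm to the gate, is on the hinge side. The gate hinge is at the lower left near the brass bolt, and the post with its green top is at the right end. I triangulate these now.

Run:
```python
from h import *
np.set_printoptions(precision=4,suppress=True)
P={'rfix':((288.6,217.5),(280.9,200.8),.114),'rtab':((285.6,226.5),(269.3,202.6),.114),'yfix':((298.9,188.4),(321.5,193.9),.114),'ytab':((296.2,196.2),(310,195.8),.114),'green':((321.1,173.3),(329.3,210.6),.154)}
X={}
for k,(a,b,z) in P.items():
    print(k,'tri',tri(a,b),'side',plane('side',a,z)[:2],'top',plane('top',b,z)[:2]); X[k]=(plane('side',a,z)+plane('top',b,z))[:2]/2
for n in('side','top'): K,R,t=cam(n); print(n,'cam at',-R.T@t)
# pen direction from fixed plates (red nearer hinge, 90mm apart)
v=X['rfix']-X['yfix']; print('dist',np.linalg.norm(v),'gaps',np.linalg.norm(X['rtab']-X['rfix']),np.linalg.norm(X['ytab']-X['yfix']))
ang=np.arctan2(-v[0],v[1]); print('yaw deg',np.degrees(ang))
c,s=np.cos(ang),np.sin(ang); R=np.array([[c,-s],[s,c]])
M={'rfix':(.045,.045-.014),'yfix':(.045,-.045-.014),'green':(0,-.068)}
# rigid fit
A=np.array([M[k] for k in M]);B=np.array([X[k] for k in M]); ca,cb=A.mean(0),B.mean(0)
U,S,Vt=np.linalg.svd((A-ca).T@(B-cb)); D=Vt.T@U.T; o=cb-D@ca
print('fit yaw',np.degrees(np.arctan2(D[1,0],D[0,0])),'origin',o); print('res',(A@D.T+o-B)*1e3)
for n,p in {'red_sq':(.045,.039),'yel_sq':(.045,-.051),'post':(0,-.068),'hinge':(0,.1)}.items(): print(n,D@p+o)
for k in X: print(k,'in pen',D.T@(X[k]-o))
im=cv2.imread('pics/top0.png'); _,l=blobs(im,'blue'); m=(l==l[190,296]).astype(np.uint8)
cn=max(cv2.findContours(m,0,2)[0],key=cv2.contourArea); q=cv2.boxPoints(cv2.minAreaRect(cn)); print([ (D.T@(plane('top',u,.08)[:2]-o)).round(4) for u in q])
```

```text
rfix tri [0.6222 0.097  0.1134] side [0.6228 0.0977] top [0.621  0.0966]
rtab tri [0.6177 0.1222 0.1137] side [0.6182 0.1225] top [0.617  0.1219]
yfix tri [0.6375 0.0079 0.1131] side [0.6378 0.009 ] top [0.6365 0.0077]
ytab tri [0.6332 0.0332 0.1132] side [0.6334 0.034 ] top [0.6323 0.033 ]
green tri [ 0.594  -0.0082  0.1526] side [ 0.5937 -0.0064] top [ 0.5934 -0.0082]
side cam at [0.3367 0.6741 0.7161]
top cam at [0.461  0.0149 1.0224]
dist 0.0900753859087024 gaps 0.025414122004398146 0.025501555430761148
yaw deg 9.757047519585795
fit yaw 9.367713479512803 origin [0.5827 0.0594]
res [[ 0.1798  0.1824]
 [-0.436   0.1551]
 [ 0.2562 -0.3375]]
red_sq [0.6208 0.1052]
yel_sq [0.6354 0.0164]
post [ 0.5938 -0.0077]
hinge [0.5665 0.1581]
rfix in pen [0.0448 0.0308]
rtab in pen [0.0446 0.0563]
yfix in pen [ 0.0454 -0.0592]
ytab in pen [ 0.0452 -0.0337]
green in pen [-0.0002 -0.0676]
[array([0.0884, 0.1327]), array([ 0.0903, -0.1341]), array([ 0.0109, -0.133 ]), array([0.0097, 0.1303])]
```

Emit:
{"fn": "servo_tool", "kwargs": {
  "motion": [
    [66, 28, 44.7, -2, 0, 0, -2],
    [66, 56, 89.4, -4, 0, 0, -4],
    [66, 84, 134, -6, 0, 0, -6],
    [66, 112, 178.8, -8, 0, 0, -8],
    [66, 140, 223.5, -10, 0, 0, -10.3]
  ],
  "force": 30
}}

```text
t: 0.72
tool_pos: [0.3422, -0.34, 0.221]
tool_rot: [[-0.0, 0.987, 0.161], [0.0, 0.161, -0.987], [-1.0, -0.0, -0.0]]
ft_force: [0.9, -1.2, 0.8]
finger_gap: 0.0662
```

Emit:
{"fn": "servo_tool", "kwargs": {
  "motion": [
    [66, 28, 44.7, -2, 0, 0, 0],
    [66, 56, 89.4, -4, 0, 0, 0],
    [66, 84, 134, -6, 0, 0, 0],
    [66, 112, 178.8, -8, 0, 0, 0],
    [66, 140, 223.5, -10, 0, 0, 0]
  ]
}}

```text
t: 1.35
tool_pos: [0.4823, -0.1164, 0.211]
tool_rot: [[-0.0, 0.987, 0.162], [-0.0, 0.162, -0.987], [-1.0, -0.0, 0.0]]
ft_force: [-0.3, -0.6, 0.4]
finger_gap: 0.0658
```

Emit:
{"fn": "servo_tool", "kwargs": {
  "motion": [
    [66, 28, 44.7, -2, 0, 0, 0],
    [66, 56, 89.4, -4, 0, 0, 0],
    [66, 84, 134, -6, 0, 0, 0],
    [66, 112, 178.8, -8, 0, 0, 0],
    [66, 139, 223, -10, 0, 0, 0]
  ]
}}

```text
t: 1.98
tool_pos: [0.6212, 0.1066, 0.2008]
tool_rot: [[-0.001, 0.987, 0.162], [-0.0, 0.162, -0.987], [-1.0, -0.001, 0.0]]
ft_force: [1.2, 1.0, 0.4]
finger_gap: 0.0661
```

Emit:
{"fn": "servo_tool", "kwargs": {
  "motion": [
    [66, 0, 0, 0, 0, 0, 0],
    [66, 0, 0, 0, 0, 0, 0]
  ]
}}

```text
t: 2.22
tool_pos: [0.6203, 0.1048, 0.2008]
tool_rot: [[-0.001, 0.987, 0.163], [-0.0, 0.163, -0.987], [-1.0, -0.001, 0.0]]
ft_force: [1.3, -0.0, 1.1]
finger_gap: 0.0656
```

Run:
```python
from h import *
np.set_printoptions(precision=4,suppress=True)
s=status.get_state(); R=np.array(s['tool_rot']); print(s['t'],s['tool_pos'],R[:,0],R[:,2],np.degrees(np.arctan2(R[1,2],R[0,2])),s['finger_gap'],s['ft_force'],s['q'])
```

```text
2.225 [0.6203 0.1048 0.2008] [-0.0011 -0.0003 -1.    ] [ 0.1628 -0.9867  0.0001] -80.63167436041783 0.0655818778105615 [ 1.2827 -0.0393  1.0657] [-0.04    0.1909  0.1365  1.5176 -0.0004  2.9381]
```

Emit:
{"fn": "servo_tool", "kwargs": {
  "motion": [
    [66, 0.5, 0.4, -40, 0, 0, 0],
    [66, 0.5, 0.4, -75, 0, 0, 0],
    [66, 0.5, 0.4, -100, 0, 0, 0],
    [66, 0.5, 0.4, -110, 0, 0, 0],
    [66, 0.5, 0.4, -112, 0, 0, 0]
  ]
}}

```text
t: 2.85
tool_pos: [0.621, 0.1045, 0.0896]
tool_rot: [[0.0, 0.987, 0.161], [-0.0, 0.161, -0.987], [-1.0, 0.0, 0.0]]
ft_force: [-0.4, 0.6, 0.3]
finger_gap: 0.0657
```

Run:
```python
from h import *
for n,(x,y,w,h) in {'side':(230,130,130,140),'top':(210,130,170,110)}.items():
    cv2.imwrite(f'pics/{n}1.png',cv2.resize(vision.read_camera(n)[y:y+h,x:x+w],None,fx=4,fy=4))
```

```text
(no output)
```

View pics/side1.png

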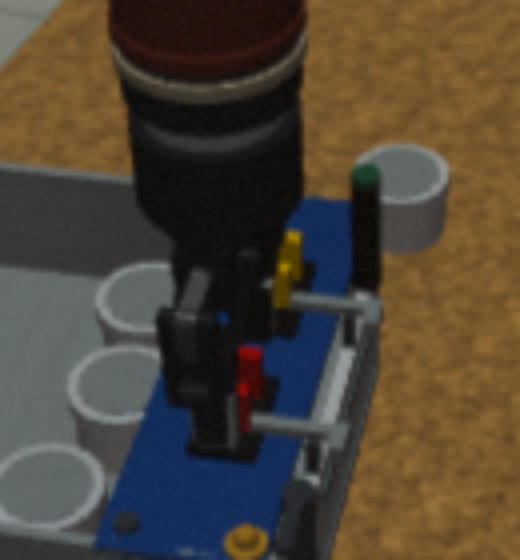

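View pics/top1.png

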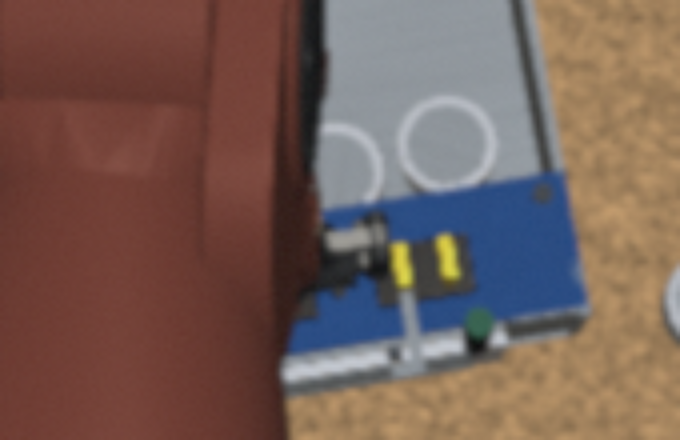

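The side view shows both red plates, at about (247,375), between the fingers. The top view shows the right finger clear of the yellow tab. Now I close.

Emit:
{"fn": "servo_tool", "kwargs": {
  "motion": [
    [50, 0, 0, 0, 0, 0, 0],
    [40, 0, 0, 0, 0, 0, 0],
    [32, 0, 0, 0, 0, 0, 0],
    [28, 0, 0, 0, 0, 0, 0],
    [26, 0, 0, 0, 0, 0, 0]
  ]
}}

```text
t: 3.58
tool_pos: [0.6217, 0.1056, 0.0903]
tool_rot: [[0.001, 0.987, 0.163], [0.0, 0.163, -0.987], [-1.0, 0.001, 0.0]]
ft_force: [-1.3, 1.5, 6.0]
finger_gap: 0.0262
```

Emit:
{"fn": "servo_tool", "kwargs": {
  "motion": [
    [22, 0, 0, 0, 0, 0, 0],
    [20, 0, 0, 0, 0, 0, 0],
    [18, 0, 0, 0, 0, 0, 0],
    [18, 0, 0, 0, 0, 0, 0],
    [18, 0, 0, 0, 0, 0, 0]
  ]
}}

```text
t: 4.2
tool_pos: [0.6219, 0.1044, 0.0906]
tool_rot: [[0.002, 0.987, 0.162], [-0.002, 0.162, -0.987], [-1.0, 0.001, 0.002]]
ft_force: [-1.5, -3.4, 8.0]
finger_gap: 0.0233
```

The gap reads 23.3 mm against the 24 mm expected, so red is fully squeezed. I open and lift.

Emit:
{"fn": "servo_tool", "kwargs": {
  "motion": [
    [18, 0, 0, 0, 0, 0, 0],
    [40, 0, 0, 1, 0, 0, 0],
    [60, 0, 0, 2, 0, 0, 0],
    [66, 0, 0, 15, 0, 0, 0],
    [66, 0, 0, 60, 0, 0, 0]
  ]
}}

```text
t: 4.82
tool_pos: [0.6194, 0.1054, 0.1479]
tool_rot: [[-0.005, 0.987, 0.162], [0.0, 0.162, -0.987], [-1.0, -0.005, -0.001]]
ft_force: [0.2, -0.7, -0.1]
finger_gap: 0.0658
```

Emit:
{"fn": "servo_tool", "kwargs": {
  "motion": [
    [66, 0, 0, 35, 0, 0, 0],
    [66, 5, -30, 50, 0, 0, 0],
    [66, 10, -60, 50, 0, 0, 0],
    [66, 14.6, -88.8, 50, 0, 0, 0],
    [66, 14.6, -88.8, 50, 0, 0, 0]
  ]
}}

```text
t: 5.45
tool_pos: [0.6361, 0.0147, 0.2001]
tool_rot: [[0.001, 0.987, 0.16], [-0.0, 0.16, -0.987], [-1.0, 0.001, 0.001]]
ft_force: [-0.3, -1.0, 0.2]
finger_gap: 0.0658
```

Run:
```python
from h import *
np.set_printoptions(precision=4,suppress=True)
s=status.get_state(); print(s['t'],s['tool_pos'],s['finger_gap'],s['ft_force'])
im=vision.read_camera('side')
for c in('red','yellow','green'): print(c,blobs(im,c,5)[0])
cv2.imwrite('pics/side2.png',cv2.resize(im[130:290,230:360],None,fx=3.5,fy=3.5))
```

```text
5.45 [0.6361 0.0147 0.2001] 0.06584895645386174 [-0.251  -1.0253  0.1579]
red [(np.int32(26), [284, 216, 11, 4], [288.9, 217.6]), (np.int32(26), [282, 222, 11, 3], [286.9, 223.0])]
yellow [(np.int32(19), [295, 187, 10, 3], [299.3, 188.4]), (np.int32(22), [292, 195, 10, 3], [296.3, 196.2])]
green [(np.int32(34), [318, 171, 7, 7], [321.2, 173.5])]
```

View pics/side2.png

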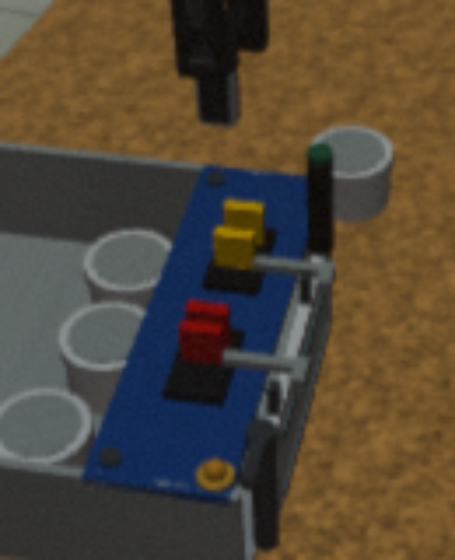

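The red tab now sits against its fixed plate: the row spacing went from 9 to 5.5 px, which is about 16 mm centre to centre. Yellow hasn't moved. Next is yellow.

Emit:
{"fn": "servo_tool", "kwargs": {
  "motion": [
    [66, 0, 0, -40, 0, 0, 0],
    [66, 0, 0, -75, 0, 0, 0],
    [66, 0, 0, -100, 0, 0, 0],
    [66, 0, 0, -110, 0, 0, 0],
    [66, 0, 0, -111, 0, 0, 0]
  ]
}}

```text
t: 6.12
tool_pos: [0.6357, 0.0171, 0.0885]
tool_rot: [[-0.0, 0.987, 0.163], [0.0, 0.163, -0.987], [-1.0, -0.0, -0.0]]
ft_force: [0.6, 0.5, -0.3]
finger_gap: 0.0656
```

Emit:
{"fn": "servo_tool", "kwargs": {
  "motion": [
    [50, 0, 0, 0, 0, 0, 0],
    [40, 0, 0, 0, 0, 0, 0],
    [32, 0, 0, 0, 0, 0, 0],
    [28, 0, 0, 0, 0, 0, 0],
    [26, 0, 0, 0, 0, 0, 0]
  ]
}}

```text
t: 6.75
tool_pos: [0.6364, 0.0167, 0.0896]
tool_rot: [[0.002, 0.987, 0.163], [0.0, 0.163, -0.987], [-1.0, 0.002, 0.0]]
ft_force: [0.0, 3.5, 5.4]
finger_gap: 0.0257
```

Emit:
{"fn": "servo_tool", "kwargs": {
  "motion": [
    [22, 0, 0, 0, 0, 0, 0],
    [20, 0, 0, 0, 0, 0, 0],
    [18, 0, 0, 0, 0, 0, 0],
    [18, 0, 0, 0, 0, 0, 0],
    [18, 0, 0, 0, 0, 0, 0]
  ]
}}

```text
t: 7.38
tool_pos: [0.6367, 0.0156, 0.0899]
tool_rot: [[0.002, 0.987, 0.162], [-0.001, 0.162, -0.987], [-1.0, 0.002, 0.002]]
ft_force: [-1.3, -2.2, 6.9]
finger_gap: 0.0234
```

Yellow is in as well, with a 23.4 mm gap. I open, lift and look again.

Emit:
{"fn": "servo_tool", "kwargs": {
  "motion": [
    [18, 0, 0, 0, 0, 0, 0],
    [40, 0, 0, 1, 0, 0, 0],
    [60, 0, 0, 2, 0, 0, 0],
    [66, 0, 0, 15, 0, 0, 0],
    [66, 0, 0, 60, 0, 0, 0]
  ]
}}

```text
t: 8.0
tool_pos: [0.6341, 0.0168, 0.1469]
tool_rot: [[-0.005, 0.987, 0.162], [0.001, 0.162, -0.987], [-1.0, -0.005, -0.002]]
ft_force: [0.7, -0.2, 0.4]
finger_gap: 0.0664
```

Emit:
{"fn": "servo_tool", "kwargs": {
  "motion": [
    [66, 0, 0, 50, 0, 0, 10],
    [66, -15, -8, 50, 0, 0, 20],
    [66, -30, -16, 50, 0, 0, 30],
    [66, -41.6, -24, 50, 0, 0, 40],
    [66, -41.6, -24, 50, 0, 0, 40]
  ]
}}

```text
t: 8.62
tool_pos: [0.5941, -0.0079, 0.1993]
tool_rot: [[0.001, 0.653, 0.757], [-0.0, 0.757, -0.653], [-1.0, 0.0, 0.001]]
ft_force: [0.5, -0.5, -0.1]
finger_gap: 0.0656
```

Run:
```python
from h import *
np.set_printoptions(precision=4,suppress=True)
s=status.get_state(); print(s['t'],s['tool_pos'],s['finger_gap'],s['ft_force'],s['q'])
im=vision.read_camera('side')
for c in('red','yellow','green'): print(c,blobs(im,c,5)[0])
print(plane('side',blobs(im,'green')[0][0][2],.154))
cv2.imwrite('pics/side3.png',cv2.resize(im[110:290,230:370],None,fx=3.3,fy=3.3))
```

```text
8.625 [ 0.5941 -0.0079  0.1993] 0.06564992162857668 [ 0.5075 -0.4688 -0.0738] [-0.2331  0.0803  0.0142  1.5036 -0.0001  2.0493]
red [(np.int32(26), [284, 216, 11, 4], [288.9, 217.6]), (np.int32(26), [282, 222, 11, 3], [286.9, 223.0])]
yellow [(np.int32(19), [295, 187, 10, 3], [299.3, 188.4]), (np.int32(23), [293, 192, 10, 3], [297.3, 193.1])]
green [(np.int32(33), [318, 171, 7, 6], [321.2, 173.4])]
[ 0.5934 -0.0062  0.154 ]
```

View pics/side3.png

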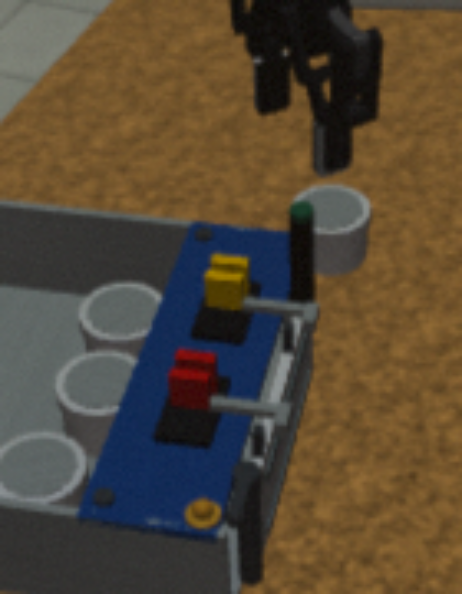

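Both catches are in and the gate is still shut, with green at (321,173). The gripper is above the post, so I lower it and pinch.

Emit:
{"fn": "servo_tool", "kwargs": {
  "motion": [
    [66, 0, 0, -30, 0, 0, 0],
    [66, 0, 0, -60, 0, 0, 0],
    [66, 0, 0, -75, 0, 0, 0],
    [50, 0, 0, -75, 0, 0, 0],
    [30, 0, 0, -75, 0, 0, 0]
  ],
  "force": 50
}}

```text
t: 9.3
tool_pos: [0.5949, -0.0076, 0.1247]
tool_rot: [[0.002, 0.652, 0.758], [-0.0, 0.758, -0.652], [-1.0, 0.001, 0.002]]
ft_force: [0.4, 0.7, 0.6]
finger_gap: 0.0336
```

Emit:
{"fn": "servo_tool", "kwargs": {
  "motion": [
    [20, 0, 0, 0, 0, 0, 0],
    [10, 0, 0, 0, 0, 0, 0],
    [8, 0, 0, 0, 0, 0, 0],
    [8, 0, 0, 0, 0, 0, 0],
    [8, 0, 0, 0, 0, 0, 0]
  ]
}}

```text
t: 9.93
tool_pos: [0.595, -0.008, 0.1246]
tool_rot: [[0.002, 0.652, 0.758], [-0.001, 0.758, -0.652], [-1.0, 0.001, 0.002]]
ft_force: [1.2, -1.1, 5.3]
finger_gap: 0.0147
```

Run:
```python
from h import *
np.set_printoptions(precision=1,suppress=True)
h=np.array([566.5,158.1]); p0=np.array([593.8,-7.7]); phi0=np.arctan2(*(p0-h)[::-1])
for d in range(0,86,4): a=phi0-np.radians(d); print(d,168*np.array([np.cos(a),np.sin(a)])+h-p0)
a=phi0-np.radians(82)
b=plane('top',(210,251),.032)[:3]*1000; print('dish',b, 'dist hinge',np.linalg.norm(b[:2]-h))
```

```text
0 [-0.  0.]
4 [-11.6  -1.5]
8 [-23.3  -2.2]
12 [-35.1  -2. ]
16 [-46.8  -1.1]
20 [-58.3   0.7]
24 [-69.8   3.3]
28 [-81.    6.6]
32 [-92.   10.8]
36 [-102.7   15.6]
40 [-112.9   21.3]
44 [-122.8   27.6]
48 [-132.2   34.6]
52 [-141.1   42.2]
56 [-149.5   50.5]
60 [-157.2   59.3]
64 [-164.3   68.6]
68 [-170.8   78.4]
72 [-176.5   88.6]
76 [-181.5   99.2]
80 [-185.8  110.1]
84 [-189.3  121.3]
dish [516. 268.  32.] dist hinge 120.90201177739078
```

The post is pinched, gap about 15 mm. I swing along the arc in 4-degree steps.

Emit:
{"fn": "servo_tool", "kwargs": {
  "motion": [
    [8, -11.6, -1.5, 0, 0, 0, 0],
    [8, -23.3, -2.2, 0, 0, 0, 0],
    [8, -35, -2, 0, 0, 0, 0]
  ]
}}

```text
t: 10.3
tool_pos: [0.5599, -0.0112, 0.1246]
tool_rot: [[0.003, 0.653, 0.758], [-0.003, 0.758, -0.653], [-1.0, -0.001, 0.004]]
ft_force: [1.9, -6.1, 4.1]
finger_gap: 0.0146
```

Emit:
{"fn": "servo_tool", "kwargs": {
  "motion": [
    [8, -11.8, 0.9, 0, 0, 0, 0],
    [8, -23.3, 2.7, 0, 0, 0, 0],
    [8, -34.8, 5.3, 0, 0, 0, 0],
    [8, -46, 8.6, 0, 0, 0, 0],
    [8, -57, 12.8, 0, 0, 0, 0]
  ]
}}

```text
t: 10.92
tool_pos: [0.5031, 0.0008, 0.1246]
tool_rot: [[0.003, 0.653, 0.757], [-0.005, 0.757, -0.653], [-1.0, -0.002, 0.006]]
ft_force: [2.8, -13.8, 4.4]
finger_gap: 0.0147
```

Emit:
{"fn": "servo_tool", "kwargs": {
  "motion": [
    [8, -10.7, 4.8, 0, 0, 0, 0],
    [8, -20.9, 10.5, 0, 0, 0, 0],
    [8, -30.8, 16.8, 0, 0, 0, 0],
    [8, -40.2, 23.8, 0, 0, 0, 0],
    [8, -49.1, 31.4, 0, 0, 0, 0]
  ]
}}

```text
t: 11.55
tool_pos: [0.4537, 0.0345, 0.1244]
tool_rot: [[0.003, 0.652, 0.758], [-0.001, 0.758, -0.652], [-1.0, 0.001, 0.003]]
ft_force: [4.1, 0.6, 6.0]
finger_gap: 0.0142
```

Emit:
{"fn": "servo_tool", "kwargs": {
  "motion": [
    [8, -8.4, 8.3, 0, 0, 0, 0],
    [8, -16.1, 17.1, 0, 0, 0, 0],
    [8, -23.2, 26.4, 0, 0, 0, 0],
    [8, -29.7, 36.2, 0, 0, 0, 0],
    [8, -35.4, 46.4, 0, 0, 0, 0]
  ]
}}

```text
t: 12.18
tool_pos: [0.4184, 0.0811, 0.1243]
tool_rot: [[0.003, 0.652, 0.758], [-0.001, 0.758, -0.652], [-1.0, 0.001, 0.003]]
ft_force: [3.4, -3.0, 6.0]
finger_gap: 0.0146
```

Emit:
{"fn": "servo_tool", "kwargs": {
  "motion": [
    [8, -5, 10.6, 0, 0, 0, 0],
    [8, -9.3, 21.5, 0, 0, 0, 0],
    [8, -9.3, 21.5, 0, 0, 0, 0],
    [8, -9.3, 21.5, 0, 0, 0, 0],
    [8, -9.3, 21.5, 0, 0, 0, 0]
  ]
}}

```text
t: 12.8
tool_pos: [0.4093, 0.1023, 0.1242]
tool_rot: [[0.002, 0.651, 0.759], [-0.001, 0.759, -0.651], [-1.0, 0.001, 0.002]]
ft_force: [3.5, -2.8, 7.1]
finger_gap: 0.0149
```

Run:
```python
from h import *
np.set_printoptions(precision=4,suppress=True)
s=status.get_state(); print(s['t'],s['tool_pos'],s['finger_gap'],s['ft_force'],s['q'],s['dq'])
p=s['tool_pos'][:2]-np.array([.5665,.1581]); print('angle',-80.65-np.degrees(np.arctan2(p[1],p[0])),np.linalg.norm(p))
im=vision.read_camera('side')
for c in('red','yellow','green'): print(c,blobs(im,c,5)[0])
cv2.imwrite('pics/side4.png',cv2.resize(im[100:360,200:460],None,fx=2.2,fy=2.2))
cv2.imwrite('pics/top4.png',vision.read_camera('top'))
```

```text
12.8 [0.4093 0.1023 0.1242] 0.01491301425922174 [ 3.5084 -2.7889  7.0961] [-0.067  -0.4646 -0.604   1.429  -0.0004  2.2133] [-0.001  -0.0001 -0.0011  0.0002 -0.0002 -0.    ]
angle 79.8154158141414 0.1668533490082463
red [(np.int32(29), [283, 216, 12, 4], [288.8, 217.5]), (np.int32(29), [281, 222, 12, 3], [286.7, 223.0])]
yellow [(np.int32(24), [294, 187, 11, 4], [299.1, 188.4]), (np.int32(27), [292, 192, 12, 3], [297.2, 193.1])]
green [(np.int32(10), [395, 229, 3, 4], [396.0, 230.6])]
```

View pics/side4.png

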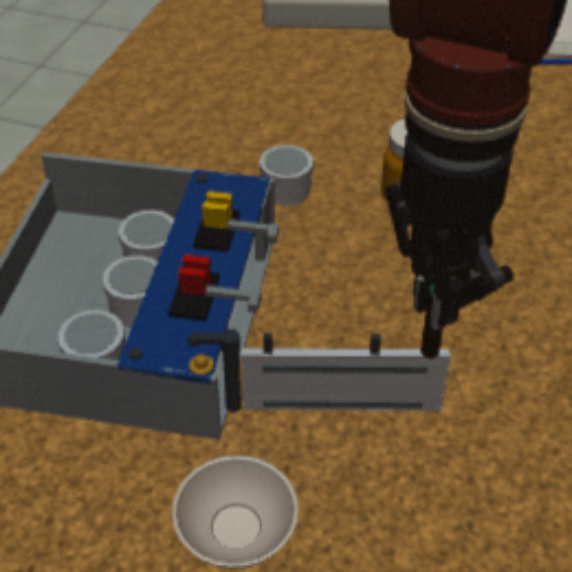

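View pics/top4.png

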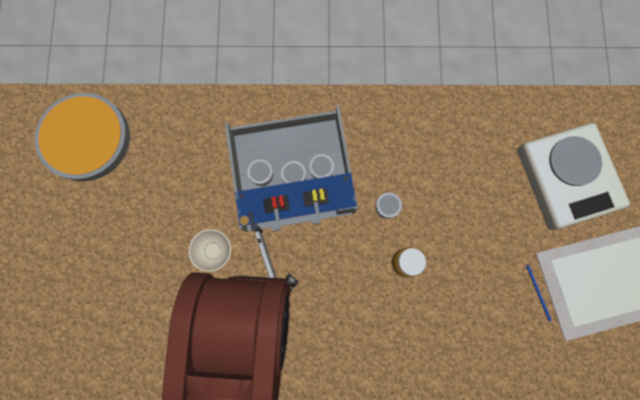

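The gate is about 80° open and at rest. The green top at side pixel (396,231) is between the fingers, both catches are still in, and the jar, dish and tins haven't moved. I hand it in while holding.

```bash
python3 -c "
from rig import workorder,status
print(workorder.finish_job()); s=status.get_state(); print(s['t'],s['tool_pos'],s['finger_gap'])"
```

```text
the job is handed in; nothing more can be done
None
the job is handed in; nothing more can be done
```

The pen is open. I squeezed the red catch fully in first, then the yellow, then swung the gate by its post past the detent. I handed the job in at about 12.9 s with the gripper still holding the gate open.

- **Gate:** the last check put it at about 80° open and at rest. The gripper was closed on the post with a gap of 14.9 mm and 50 N set.
- **Catches:** both were still in, with each pair of plates about 16 mm apart centre to centre in the side view, as expected when fully squeezed.
- **Jar, dish and tins:** I saw no movement in the top view. I compared the pictures by eye rather than measuring.
- **Small disagreements:** the finger gap read about 0.6 mm under the catches' 24 mm width and 1 mm under the post's 16 mm. The post's distance from the hinge came out at 166.9 mm against the 168 mm given. I took these as sensor and calibration error.

My check after hand-in returned no reading, so the final second of holding is unconfirmed.

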